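# Set the settling tank's outlet valve half open

### The job

Set the outlet valve of the rinse-water settling tank half open: pull the spring plunger on the hand lever clear of the index plate, swing the lever round to the middle one of the plate's five holes (45 degrees from shut), and feel for the hole so that the plunger snaps fully home and locks the lever there. Then let go and leave the sprayer, the brush tin and the paint tin standing where they are.

Things in the scene. Friction and masses are not known exactly. Their poses are not given: they have to be found in the camera images.
- valve: Fixed set: grey settling tank (200 x 200 x 420 mm, its middle at x -45, y 360 mm) at the robot's left; its level outlet pipe, 63 mm thick, axis 100 mm above the bench, runs from it to the right through a blue butterfly valve between two 165 mm flanges, then down into the bench. Origin on the bench under the pipe's axis at the valve; z up, y along the pipe to the tank, x away from the robot.
- stem (a point): Point on the valve stem's axis, which is the lever's hinge axis, at the underside of the index plate, 145 mm from the outlet pipe's axis. The valve is rolled about the pipe, so the stem leans 31.5 degrees from vertical to the robot. z runs up along the stem, x up the slope away from the robot, y along the pipe to the tank.
- half_hole (a point): Nominal middle of the half-open hole, top face of the index plate: a steel sector square to the stem, 6 mm thick, to 109 mm from the stem, with five 10 mm holes 90 mm from the stem, 22.5 degrees apart (shut to full open). The plate, clamped in slots, is set up to 0.09 rad either way round the stem, all holes together: feel for the true hole. It stays put. Axes as stem.
- inlet_pipe (a point): Point on the axis of the white inlet pipe, 32 mm thick, level and parallel to the outlet pipe, 365 mm above the bench, passing above the lever, with a riser down to the bench 300 mm to the right of this point. It bars an upright gripper over the plunger: come along the leaning stem, from the robot's side. Axes as valve.
- lever (a joint): Aluminium hand lever, 225 mm long from the stem, bar 26 mm wide lying 8 to 16 mm above stem along the stem. Rad: 0 = shut, pointing along -x of stem; grows towards -y (robot's right). Holes nominally at 0, 0.393, 0.785 (half), 1.178, 1.571. Starts at 0 to 0.27. Stays where left; 2 to 6 N at the knob swings it, also with the plunger's greased nose dragging on the plate.
- plunger (a joint): Spring plunger through the lever, parallel to the stem. m: 0 = home in a hole, 0.008 to 0.009 = nose resting on the plate, over 0.009 = clear, end stop 0.018. Flat-nosed 8 mm pin, 1 mm play a side. Spring 3 N at home, 5 N at 0.009, 6 N at 0.012. Off a hole it rides on the plate and snaps in when the lever is pushed to a hole; then the lever is locked, a hard stop. Starts mostly off a hole.
- knob (a point): Middle of the plunger's knob: black cylinder 25 mm across, 24 mm tall, axis parallel to the stem, 90 mm from the stem. With the plunger home it lies 44 mm above stem along the stem, 28 mm above the lever's bar, over a 22 mm round steel bush 14 mm tall. z along the stem = the way to pull; x points to the stem.
- lever_end (a point): Outer end of the lever's black rubber hand grip (32 mm wide, 18 mm thick, 100 mm long), 225 mm from the stem's axis, 14 mm above stem along the stem. Axes as knob.
- sprayer: Bystander: white trigger spray bottle with a red head, 76 mm in diameter, 227 mm tall, loose, standing on the bench to the robot's right. Origin at the centre of its underside, z up.
- brush_tin: Bystander: metal tin full of paint brushes, 90 mm in diameter, tin 115 mm tall, brushes to 260 mm, loose, standing on the bench at the far right. Origin at the centre of its underside, z up.
- paint_tin: Bystander: closed round paint tin, 87 mm in diameter, 98 mm tall, loose, standing on the bench in front of the tank on the robot's left. Origin at the centre of its underside, z up.

How it is judged:
By the outcome, as a careful person would: the job done as asked, in the order asked, and still so for the second after the job is handed in, with the robot touching nothing.
It also fails if it takes over 42 s, if anything falls off the work surface, if the arm or the gripper's body presses on something with over 40 N, if the wrist force passes 120 N, or if a joint passes its speed limit or range.

### The arm

A 7-joint arm with a two-finger parallel gripper is mounted at the origin on the work surface. World frame = base frame: x ahead of the robot, y to its left, z up, the work surface at z = 0. Lengths are in m, angles in rad, forces in N, time in s.
With the tool pointing down it reaches from about 0.4 to 0.9 m from the base axis. Payload 5.5 kg.
Tool frame: the origin (TCP) lies at the very end of the fingers, on their centre line; the grasp point (between the pads) lies robot.tcp_to_grasp behind it (robot.tcp_to_grasp is the distance from the TCP to the grasp point, in m); x points along the fingers, z is the direction in which the jaws open and shut, and the axes are right-handed (so a half turn about x gives the same grasp; the last joint's range is limited). The gripper opens to 92 mm and grips with 3 to 60 N. Pads are 19 mm wide; open, the fingers measure 130 mm over their backs; the gripper's body (75 mm by 190 mm) begins 47 mm behind the grasp point.
Start: joints at [1.584, 0.501, -0.427, 1.55, 0.221, 1.138, -0.21], TCP at [0.161, -0.63, 0.227] pointing down, gripper open.
Joint ranges: [-2.88, 2.88], [-0.31, 2.03], [-1.54, 1.56], [0.2, 2.42], [-1.41, 4.55], [0.19, 2.02], [-2.57, 2.57]. Speed limits (rad/s): [2.57, 2.57, 3.14, 3.14, 3.14, 3.14, 3.14].

### API

Orientations are given as a 3x3 rotation matrix whose columns are the frame's x, y, z axes.
In Python, from plant import robot gives the robot as it stands. The module is installed in compiled form; this text tells all that it offers.
- The arm moves only by the tool jog_arm, never from a script. Its arguments are lists of equal length, an entry for each row: "fingers": the finger opening in m, from 0 to 0.0918; "translation": the shift along the tool's x, y, z in m, a list of three; "spin": the turn about the tool's x in degrees. A call has 1 to 8 rows; each row shifts and turns the commanded pose from where the row before left it, along the tool's axes as they then stand; what a row does not reach is not made up. A row lasts 1/12 s, in which the tool goes at most 41.7 mm and 7.16 degrees, less where a joint would pass 70% of its speed; a pose out of reach is approached as far as the arm can. A call is refused whole if a number of a shift passes 0.0417 or a number of a turn 7.16, either way. A call with a gripper value outside its range is refused whole. The fingers move at their own pace and stop on an object; "squeeze" is the grip in N (left out, the last holds). Time passes only in rows, so rows that do not move let the fingers close. It gives the time, the measured TCP pose, the force and the opening at its end, in the units of the state.
- robot.get_obs(): the state, without advancing time (a new reading comes with each control period).
- robot.grab_frame(name): name is "side" or "top" or "wrist"; returns a dict with "pixels" (384x512x3 uint8, blue, green, red), "mtx" (3x3 intrinsics, pixels), "view" (4x4, takes a point from world to camera coordinates). Camera axes: x right, y down, z forward; pixel columns grow to the right and rows downward; lengths in m; the calibration is good to about 2 mm. A picture is of the moment at which its call begins. There is no depth.
- robot.sign_off(): hands the job in, once; it reports no verdict.
Trained networks look in a picture, given as the dict that the camera call returned (one of the last four; its "shot" number tells which), for a name from the list of things; names that differ only in an ending like _2 or _b are one class to them, and where a whole thing is asked for, a point or a joint stands for the part that bears it (a point fixed in the world has none). Each returns a list of dicts, best first, with "conf" (0 to 1); they miss things now and then, are a little off and sometimes report something else, mostly with a low value. They report only what shows in the picture. A call takes as long as a camera call.
- robot.find_in(name, picture): "location" ([column, row] in pixels, amid what is visible of it).
- robot.tip_of(name, picture): "location" ([column, row] in pixels: a listed point, or the origin of a listed thing).
The state is a dict: "clock": time; "q": joint angles; "joint_vel": joint speeds; "joint_efforts": joint torques, N m; "tool_pos": TCP position; "ee_rot": TCP orientation; "ft_force": force on the tool from outside, world axes, zero at the start; "torque": the same for the moment, N m; "gripper_width": finger opening in m.
Only numpy, scipy, OpenCV 4.12 (cv2) and the standard library are available. Lean on these libraries where they do the work, as an engineer would, in place of code of your own. Each camera call takes 0.05 s, during which the arm holds its last target. There are 200 camera calls.

## Working session

There is one attempt and no reset: what is moved stays moved. The work goes in short steps, Python scripts to look and compute and a tool call to move; the robot and the scene stay as the last step left them, time stands still between calls to the robot, and variables do not carry over. Pictures are saved under pics/ and viewed, about 8 in all and at most 12, crops included, and the job is handed in when it is done.

Besides the shell and the picture viewer there is one more tool, called after ">>>" as name([rows], argument=value, ...), one row to a line, values as JSON. jog_arm: Moves the arm, as the interface text tells. Its arguments: {"type":"object","properties":{"fingers":{"type":"array","items":{"type":"number"}},"translation":{"type":"array","items":{"type":"array","items":{"type":"number"}}},"spin":{"type":"array","items":{"type":"number"}},"squeeze":{"type":"number"}},"required":["fingers","translation","spin"]}

```bash
mkdir -p pics; ls; cat > h.py <<'E'
import numpy as np, cv2
from plant import robot
NAMES=["valve","stem","half_hole","inlet_pipe","knob","lever_end","sprayer","brush_tin","paint_tin"]
def tri(obs):
    # obs: list of (frame, px)
    A=[]
    for f,p in obs:
        P=f["mtx"]@f["view"][:3]
        A+= [p[0]*P[2]-P[0], p[1]*P[2]-P[1]]
    A=np.array(A); X=np.linalg.svd(A)[2][-1]; X=X[:3]/X[3]
    e=[]
    for f,p in obs: e.append(np.linalg.norm(proj(f,X)-p))
    return X,e
def proj(f,X):
    c=f["mtx"]@(f["view"]@np.append(X,1))[:3]; return c[:2]/c[2]
def ray(f,p):
    R=f["view"][:3,:3];t=f["view"][:3,3]
    return -R.T@t, R.T@np.linalg.inv(f["mtx"])@np.array([p[0],p[1],1.])
E
python3 - <<'E'
from h import *
o=robot.get_obs(); print({k:np.round(v,3).tolist() for k,v in o.items()}, robot.tcp_to_grasp)
fs={n:robot.grab_frame(n) for n in("side","top")}
cv2.imwrite("pics/a.png",np.hstack([fs["side"]["pixels"],fs["top"]["pixels"]])[:, :]) 
im=cv2.imread("pics/a.png"); cv2.imwrite("pics/a.png",cv2.resize(np.vstack([fs["side"]["pixels"],fs["top"]["pixels"]]),None,fx=.78,fy=.78))
for f in fs: print(f,"cam",np.round(ray(fs[f],(256,192)),3).tolist())
for n in NAMES:
    t={f:robot.tip_of(n,fs[f]) for f in fs}
    for f in fs: print(n,f,[(np.round(d["location"],1).tolist(),round(d["conf"],2)) for d in t[f][:2]])
    if all(t.values()):
        X,e=tri([(fs[f],np.array(t[f][0]["location"])) for f in fs]); print("   ",X.round(4),np.round(e,1))
E
```

```text
pics
{'clock': 0.0, 'q': [1.584, 0.502, -0.427, 1.551, 0.221, 1.138, -0.21], 'joint_vel': [-0.001, -0.0, 0.0, -0.0, -0.0, -0.002, 0.002], 'joint_efforts': [0.0, -56.658, -5.816, -27.911, -0.069, 0.031, 0.0], 'tool_pos': [0.16, -0.629, 0.226], 'ee_rot': [[-0.0, 0.969, 0.247], [0.002, 0.247, -0.969], [-1.0, 0.0, -0.002]], 'ft_force': [0.045, -0.363, -0.189], 'torque': [-0.014, -0.018, 0.033], 'gripper_width': 0.092} 0.0188
side cam [[0.019, 0.236, 1.194], [0.481, -0.278, -0.832]]
top cam [[0.406, -0.092, 1.73], [0.101, 0.007, -0.995]]
valve side [([215.8, 205.4], 0.93)]
valve top [([237.0, 154.8], 0.88)]
    [ 0.7331 -0.0044  0.003 ] [1.  0.7]
stem side [([223.4, 183.9], 0.74)]
stem top [([240.8, 166.1], 0.72)]
    [ 0.6548 -0.0227  0.2205] [1.9 1.3]
half_hole side [([251.8, 190.7], 0.72)]
half_hole top [([257.5, 177.8], 0.64)]
    [ 0.6122 -0.088   0.1905] [0.9 0.7]
inlet_pipe side []
inlet_pipe top [([239.2, 170.3], 0.94)]
knob side [([250.9, 203.4], 0.56)]
knob top [([244.1, 196.1], 0.55)]
    [ 0.5392 -0.0423  0.2538] [1.6 1.1]
lever_end side [([273.7, 240.2], 0.64)]
lever_end top [([259.7, 221.6], 0.98), ([238.4, 168.3], 0.74)]
    [ 0.4605 -0.0888  0.1067] [2.  1.3]
sprayer side [([354.8, 244.0], 0.98), ([252.5, 189.0], 0.55)]
sprayer top [([324.8, 245.3], 0.56)]
    [ 0.3635 -0.3569 -0.0228] [0.1 0.1]
brush_tin side [([355.4, 191.2], 0.72)]
brush_tin top [([354.7, 204.6], 0.97)]
    [ 0.526  -0.4777  0.0053] [0.2 0.1]
paint_tin side [([178.5, 335.2], 0.55)]
paint_tin top [([161.4, 246.9], 0.94)]
    [0.3641 0.2918 0.0558] [0.5 0.3]
```

View pics/a.png

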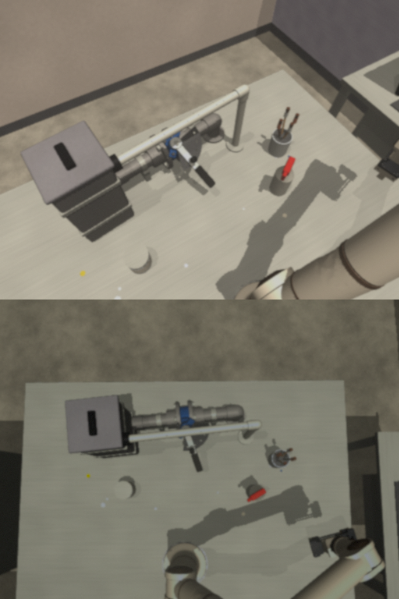

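```bash
cat >> h.py <<'E'
from scipy.optimize import least_squares
L=np.deg2rad(31.5)
def Rv(psi): c,s=np.cos(psi),np.sin(psi); return np.array([[c,-s,0],[s,c,0],[0,0,1]])
def Rs(psi): return Rv(psi)@np.array([[np.cos(L),0,-np.sin(L)],[0,1,0],[np.sin(L),0,np.cos(L)]])
def pts(p,lift=.0085):
    vx,vy,psi,th,ix=p; v=np.array([vx,vy,0]); S=Rs(psi); st=v+[0,0,.1]+S@[0,0,.145]
    d=lambda r,a,z: st+S@np.array([-r*np.cos(a),-r*np.sin(a),z])
    return dict(valve=v,stem=st,half_hole=d(.09,np.pi/4,.006),knob=d(.09,th,.044+lift),lever_end=d(.225,th,.014))
def inl(p): return np.array([p[0],p[1],.365])+Rv(p[2])@[p[4],0,0]
E
cat > fit.py <<'E'
from h import *
O=[]
for k in range(3):
    for n in("side","top"):
        f=robot.grab_frame(n)
        for m in ["valve","stem","half_hole","knob","lever_end","inlet_pipe"]:
            r=robot.tip_of(m,f)
            if r and r[0]["conf"]>.4: O.append((m,n,f,np.array(r[0]["location"])))
def res(p):
    P=pts(p); out=[]
    for m,n,f,x in O:
        if m=="inlet_pipe":
            # line distance
            a=proj(f,inl(p)); b=proj(f,inl(p)-Rv(p[2])@[0,.1,0]); t=(b-a)/np.linalg.norm(b-a); out+=[np.cross(t,x-a),0]
        else: out+=list(proj(f,P[m])-x)
    return np.array(out)
s=least_squares(res,[.733,-.01,.08,.15,-.1],loss="soft_l1"); p=s.x
np.save("p.npy",p); print("p",p.round(4)); r=res(p).reshape(-1,2)
for (m,n,f,x),e in zip(O,r): print(m,n,e.round(1),end="; ")
print()
for k,v in pts(p).items(): print(k,v.round(4))
print("inlet",inl(p).round(4)); print(np.sqrt(np.diag(np.linalg.inv(s.jac.T@s.jac))).round(4))
E
python3 fit.py
```

```text
p [ 0.7329 -0.013   0.0895  0.1838 -0.1146]
valve side [-0.8  1.3]; stem side [0.  0.1]; half_hole side [ 2.6 -0.1]; knob side [-1.5  0.6]; lever_end side [-0.5 -2.2]; inlet_pipe side [-0.1  0. ]; valve top [4.6 0.2]; stem top [-0.2 -1.7]; half_hole top [-1.5  1.7]; knob top [-0.1 -1.6]; lever_end top [-1.5  1.2]; inlet_pipe top [1. 0.]; valve side [-136.5   13.9]; stem side [ 0.6 -3.9]; half_hole side [0.6 1.5]; lever_end side [0.8 0.4]; inlet_pipe side [-1.7  0. ]; valve top [ 0.3 -0.5]; stem top [ 0.1 -0.3]; half_hole top [ 0.2 -1.1]; knob top [ 0.1 -1.1]; lever_end top [18.5 49.6]; inlet_pipe top [0.2 0. ]; valve side [-3.4  0.9]; stem side [1.4 1.1]; half_hole side [1.8 0.8]; lever_end side [-1.2 -1.7]; inlet_pipe side [47.  0.]; valve top [0.9 1. ]; stem top [ 0.8 -2.2]; half_hole top [ -4.  -40.6]; knob top [0.4 0.8]; lever_end top [-0.3 -0.3]; inlet_pipe top [-2.1  0. ]; 
valve [ 0.7329 -0.013   0.    ]
stem [ 0.6574 -0.0198  0.2236]
half_hole [ 0.6059 -0.0883  0.1955]
knob [ 0.5564 -0.0454  0.2222]
lever_end [ 0.4659 -0.0783  0.12  ]
inlet [ 0.6187 -0.0233  0.365 ]
[0.0012 0.0023 0.0233 0.023  0.0024]fit.py:14: DeprecationWarning: Arrays of 2-dimensional vectors are deprecated. Use arrays of 3-dimensional vectors instead. (deprecated in NumPy 2.0)
  a=proj(f,inl(p)); b=proj(f,inl(p)-Rv(p[2])@[0,.1,0]); t=(b-a)/np.linalg.norm(b-a); out+=[np.cross(t,x-a),0]
```

>>> jog_arm([
  [-0.03,0,0],
  [-0.04,0,0],
  [-0.04,0,0],
  [-0.04,0,0],
  [-0.01,0,0],
  [0,0.021,-0.03],
  [0,0.021,-0.03],
  [0,0.021,-0.03],
], fingers=[0.09,0.09,0.09,0.09,0.09,0.09,0.09,0.09], spin=[0,3,3,3.2,0,0,0,0])

```text
clock: 3.77
tool_pos: [0.2158, -0.5337, 0.3867]
ee_rot: [[0.001, 0.996, 0.088], [-0.0, 0.088, -0.996], [-1.0, 0.001, 0.0]]
ft_force: [1.0, -0.1, -0.3]
gripper_width: 0.0901
```

>>> jog_arm([
  [0,0.021,-0.03],
  [0,0.021,-0.03],
  [0,0.021,-0.03],
  [0,0.021,-0.03],
  [0,0.021,-0.03],
  [0,0.021,-0.03],
  [0,0.021,-0.03],
  [0,0.021,-0.03],
], fingers=[0.09,0.09,0.09,0.09,0.09,0.09,0.09,0.09], spin=[0,0,0,0,0,0,0,0])

```text
clock: 4.43
tool_pos: [0.362, -0.2788, 0.3869]
ee_rot: [[0.0, 0.996, 0.089], [-0.001, 0.089, -0.996], [-1.0, 0.0, 0.001]]
ft_force: [0.0, -0.1, -0.4]
gripper_width: 0.0899
```

>>> jog_arm([
  [0,0.02,-0.031],
  [0,0.02,-0.031],
  [0,0.02,-0.031],
  [0,0.02,-0.031],
  [0,0.02,-0.031],
  [0,0.02,-0.031],
  [0,0.018,-0.031],
  [0,0,0],
], fingers=[0.09,0.09,0.09,0.09,0.09,0.09,0.09,0.09], spin=[0,0,0,0,0,0,0,0])

```text
clock: 5.1
tool_pos: [0.4815, -0.0438, 0.3875]
ee_rot: [[0.003, 0.995, 0.1], [0.003, 0.1, -0.995], [-1.0, 0.003, -0.003]]
ft_force: [-1.1, 0.1, 0.2]
gripper_width: 0.0898
```

```bash
cat > w.py <<'E'
from h import *
import sys
f=robot.grab_frame("wrist"); im=f["pixels"].copy(); p=np.load("p.npy")
for m,X in pts(p).items():
    q=proj(f,X); cv2.circle(im,tuple(int(v) for v in q),2,(0,255,0),-1)
    r=robot.tip_of(m,f) if m!="valve" else []
    print(m,"pred",q.round(0),[(np.round(d["location"],1).tolist(),round(d["conf"],2)) for d in r[:2]])
cv2.imwrite(sys.argv[1],cv2.resize(im,(768,576)))
o=robot.get_obs();print(o["tool_pos"].round(4),o["q"].round(2))
E
python3 w.py pics/b.png
```

```text
valve pred [255.  -8.] []
stem pred [252.  -6.] [([261.0, 108.4], 0.19)]
half_hole pred [309.  63.] [([305.7, 65.1], 0.71), ([261.7, 108.7], 0.2)]
knob pred [267. 105.] [([261.1, 108.7], 0.59)]
lever_end pred [280. 170.] [([281.2, 169.8], 0.62)]
[ 0.4791 -0.0537  0.3865] [ 0.94  0.1  -0.95  1.72  0.09  1.36 -1.51]
```

View pics/b.png

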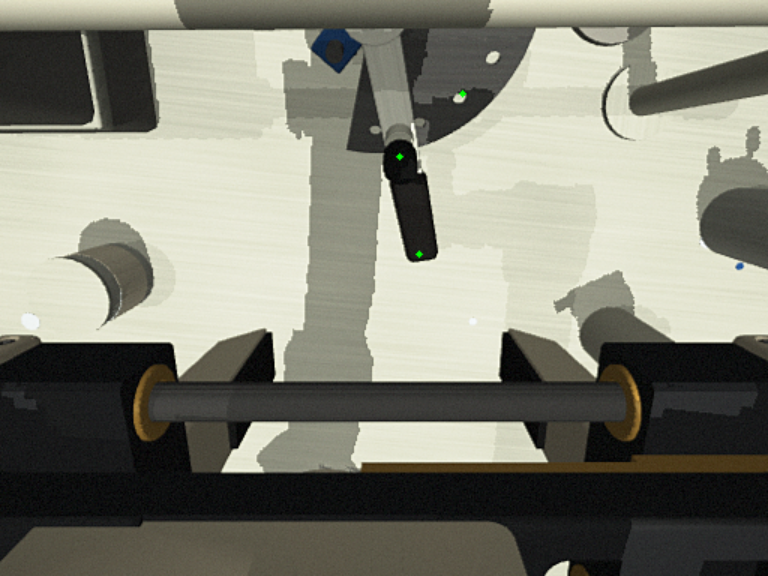

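```bash
cat > holes.py <<'E'
from h import *
f=robot.grab_frame("wrist"); p=np.load("p.npy"); P=pts(p); S=Rs(p[2])
c,_=ray(f,(0,0)); o=robot.get_obs(); print("cam rel tcp",(c-o["tool_pos"]).round(3),"f",f["mtx"][0,0])
g=cv2.cvtColor(f["pixels"],cv2.COLOR_BGR2GRAY).astype(float)
def plate(px,z=.006):
    c,d=ray(f,px); n=S[:,2]; t=n@(P["stem"]+n*z-c)/(n@d); return S.T@(c+t*d-P["stem"])
for a0 in [0,.3927,.7854,1.178]:
    q=proj(f,P["stem"]+S@[-.09*np.cos(a0),-.09*np.sin(a0),.006])
    u,v=np.round(q).astype(int)
    if not(10<u<500 and 12<v<370): continue
    w=g[v-9:v+10,u-9:u+10]
    b=(w>(np.percentile(w,30)+40)).astype(np.uint8)
    n,_,st,ce=cv2.connectedComponentsWithStats(b)
    for s,cc in zip(st[1:],ce[1:]):
        if 6<s[4]<80:
            X=plate(cc+[u-9,v-9]); print(round(a0,3),"pred",q.round(1),"px",(cc+[u-9,v-9]).round(1),"area",s[4],"r",np.hypot(X[0],X[1]).round(4),"ang",np.arctan2(-X[1],-X[0]).round(3))
x0,y0=190,20
cv2.imwrite("pics/c.png",cv2.resize(f["pixels"][10:190,190:370],(720,720))[:600])
E
python3 holes.py
```

```text
cam rel tcp [0.073 0.007 0.158] f 289.5148508981636
0.393 pred [271.5  75.1] px [266.1  77. ] area 75 r 0.09 ang 0.319
0.393 pred [271.5  75.1] px [276.3  66.5] area 13 r 0.083 ang 0.496
0.393 pred [271.5  75.1] px [276.1  82.3] area 37 r 0.1003 ang 0.412
0.785 pred [298.4  58.1] px [295.9  60.1] area 35 r 0.0898 ang 0.747
1.178 pred [320.2  29.6] px [316.9  32.1] area 61 r 0.0882 ang 1.139
```

View pics/c.png

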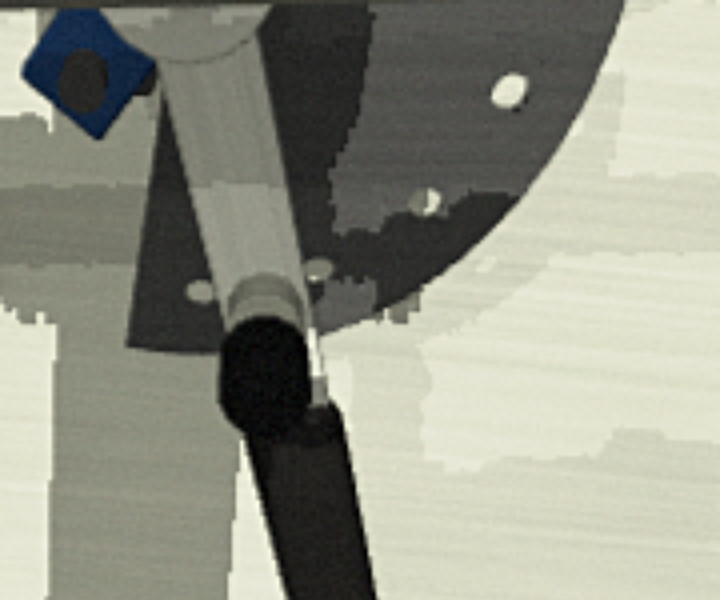

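```bash
python3 - <<'E'
from h import *
f=robot.grab_frame("wrist"); p=np.load("p.npy"); P=pts(p); S=Rs(p[2])
def pl(px,z):
    c,d=ray(f,px); n=S[:,2]; t=n@(P["stem"]+n*z-c)/(n@d); X=S.T@(c+t*d-P["stem"]); return np.hypot(X[0],X[1]).round(4),np.arctan2(-X[1],-X[0]).round(3)
for q in [(240.5,83),(269.8,77.5),(296.2,60.2),(317.5,32.5)]: print(pl(q,.006))
print("knob",pl((265/4+190,375/4+10),.0525), "pred knob px",proj(f,P["knob"]), "lever_end",pl((280,170),.014))
# knob world at various th, lift
for th in (p[3],.55,.6,.745):
  for l in (.0085,.0125):
    q=p.copy(); q[3]=th; print(round(th,3),l,pts(q,l)["knob"].round(4), "end",pts(q)["lever_end"].round(3))
print("tool",robot.get_obs()["tool_pos"].round(4), "inlet x at y=-.07,-.1", [round(inl(p)[0]-np.tan(p[2])*(y-inl(p)[1]),4) for y in(-.07,-.1)])
E
```

```text
(np.float64(0.0928), np.float64(-0.019))
(np.float64(0.0921), np.float64(0.363))
(np.float64(0.0903), np.float64(0.751))
(np.float64(0.0892), np.float64(1.14))
knob (np.float64(0.0937), np.float64(0.182)) pred knob px [255.79638037 100.6795969 ] lever_end (np.float64(0.2338), np.float64(0.224))
0.184 0.0085 [ 0.5564 -0.0454  0.2222] end [ 0.466 -0.078  0.12 ]
0.184 0.0125 [ 0.5543 -0.0456  0.2256] end [ 0.466 -0.078  0.12 ]
0.55 0.0085 [ 0.5691 -0.075   0.2283] end [ 0.498 -0.152  0.135]
0.55 0.0125 [ 0.567  -0.0752  0.2317] end [ 0.498 -0.152  0.135]
0.6 0.0085 [ 0.5715 -0.0785  0.2296] end [ 0.504 -0.161  0.139]
0.6 0.0125 [ 0.5695 -0.0787  0.233 ] end [ 0.504 -0.161  0.139]
0.745 0.0085 [ 0.5794 -0.0881  0.2338] end [ 0.523 -0.185  0.149]
0.745 0.0125 [ 0.5773 -0.0883  0.2372] end [ 0.523 -0.185  0.149]
tool [ 0.4791 -0.0538  0.3866] inlet x at y=-.07,-.1 [np.float64(0.6229), np.float64(0.6256)]
```

>>> jog_arm([
  [0,0,0],
  [0,0,0],
], fingers=[0.09,0.09], spin=[7,7])

```text
clock: 5.62
tool_pos: [0.4792, -0.0535, 0.3867]
ee_rot: [[-0.0, 0.987, -0.162], [-0.0, -0.162, -0.987], [-1.0, 0.0, 0.0]]
ft_force: [-0.6, 0.3, -0.3]
gripper_width: 0.09
```

```bash
python3 -c "
from h import *
o=robot.get_obs();print(o['q'].round(2),o['ee_rot'].round(3))"
```

```text
[ 0.93  0.1  -0.93  1.72  0.08  1.36 -1.75] [[-0.     0.987 -0.162]
 [-0.    -0.162 -0.987]
 [-1.     0.     0.   ]]
```

>>> jog_arm([
  [0,0,0],
  [0,0,0],
  [0,0,0],
  [0,0,0],
  [0,0,0],
  [0,0,0],
  [0,0,0],
  [0,0,0],
], fingers=[0.09,0.09,0.09,0.09,0.09,0.09,0.09,0.09], spin=[-7,-7,-7,-7,-7,-7,-7,-7])

```text
clock: 6.28
tool_pos: [0.4792, -0.0534, 0.3867]
ee_rot: [[-0.0, 0.678, 0.735], [-0.001, 0.735, -0.678], [-1.0, -0.0, 0.0]]
ft_force: [0.4, -0.8, 1.1]
gripper_width: 0.0901
```

>>> jog_arm([
  [0,0,0],
  [0,0,0],
  [0,0,0],
  [0,0,0],
  [0,0,0],
  [0,0,0],
  [0,0,0],
  [0,0,0],
], fingers=[0.09,0.09,0.09,0.09,0.09,0.09,0.09,0.09], spin=[-7,-7,-7,-7,-7,-7,-7,-7])

```text
clock: 6.95
tool_pos: [0.4792, -0.0534, 0.3867]
ee_rot: [[-0.0, -0.23, 0.973], [-0.001, 0.973, 0.23], [-1.0, -0.001, -0.0]]
ft_force: [0.3, 0.7, -0.2]
gripper_width: 0.0899
```

>>> jog_arm([
  [0,0,0],
  [0,0,0],
  [0,0,0],
  [0,0,0],
  [0,0,0],
  [0,0,0],
  [0,0,0],
  [0,0,0],
], fingers=[0.09,0.09,0.09,0.09,0.09,0.09,0.09,0.09], spin=[-7,-7,-7,-7,-7,-7,-7,-7])

```text
clock: 7.62
tool_pos: [0.4792, -0.0535, 0.3867]
ee_rot: [[-0.0, -0.936, 0.353], [-0.001, 0.353, 0.936], [-1.0, -0.0, -0.001]]
ft_force: [0.9, 0.3, 0.3]
gripper_width: 0.0898
```

>>> jog_arm([
  [0,0,0],
  [0,0,0],
  [0,0,0],
  [0,0,0],
  [0,0,0],
], fingers=[0.09,0.09,0.09,0.09,0.09], spin=[-7,-7,-7,-5,0])

```text
clock: 8.03
tool_pos: [0.4792, -0.0535, 0.3865]
ee_rot: [[-0.0, -0.996, -0.09], [0.0, -0.09, 0.996], [-1.0, 0.0, 0.0]]
ft_force: [-0.5, 0.4, -0.5]
gripper_width: 0.09
```

>>> jog_arm([
  [0.036,0,0],
  [0.036,0,0],
  [0.036,0,0],
  [0.036,0,0],
  [0.036,0,0],
  [0,-0.025,0],
  [0,-0.025,0.001],
  [0,-0.023,0],
], fingers=[0.09,0.09,0.09,0.08,0.07,0.06,0.06,0.06], spin=[0,0,0,0,0,0,0,0])

```text
clock: 8.7
tool_pos: [0.5521, -0.0457, 0.2054]
ee_rot: [[-0.002, -0.996, -0.084], [-0.001, -0.084, 0.996], [-1.0, 0.002, -0.001]]
ft_force: [0.6, 0.2, 0.8]
gripper_width: 0.0624
```

```bash
python3 - <<'E'
from h import *
o=robot.get_obs(); print(o["tool_pos"].round(4),o["ft_force"].round(1),o["gripper_width"])
f=robot.grab_frame("side"); w=robot.grab_frame("wrist")
q=proj(f,np.load("p.npy")*0+0) if 0 else None
c=f["pixels"][140:270,180:320]
cv2.imwrite("pics/d.png",np.vstack([cv2.resize(c,(420,390)),cv2.resize(w["pixels"],(420,210))]) if 0 else np.hstack([cv2.resize(c,(420,390)),cv2.resize(w["pixels"][:, 80:430],(355,390))]))
E
```

```text
[ 0.5521 -0.0457  0.2054] [0.6 0.2 0.8] 0.062355837247506346
```

View pics/d.png

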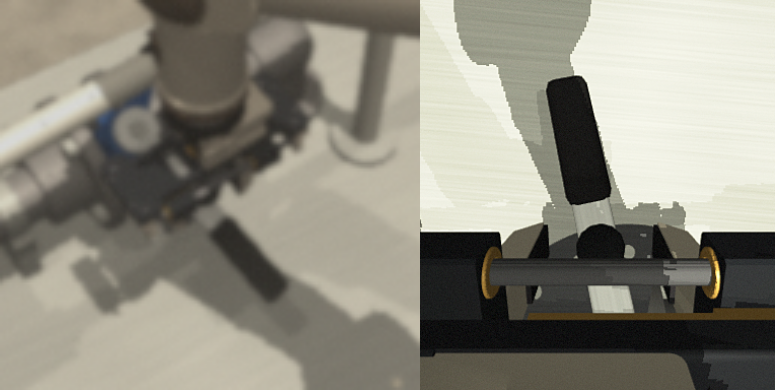

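```bash
python3 - <<'E'
from h import *
f=robot.grab_frame("wrist"); p=np.load("p.npy"); S=Rs(p[2]); P=pts(p); o=robot.get_obs()
print("tcp px",proj(f,o["tool_pos"]),"grasp px",proj(f,o["tool_pos"]+[0,0,.0188]))
k=P["knob"]
for z in(-.012,.012):
    C=[proj(f,k+S@[.0125*np.cos(a),.0125*np.sin(a),z]) for a in np.linspace(0,6.28,40)]
    print(z,np.min(C,0).round(1),np.max(C,0).round(1))
g=f["pixels"].max(2); print("col257",g[205:275:2,257].tolist()); print("row240",g[240,225:290:2].tolist())
r=robot.tip_of("lever_end",f); print(r[:1],proj(f,P["lever_end"]))
E
```

```text
tcp px [258.18639932 235.17394358] grasp px [258.26051007 250.44968089]
-0.012 [235.3 232.9] [278.  276.6]
0.012 [231.7 227.5] [281.1 278. ]
col257 [167, 188, 190, 188, 174, 165, 159, 167, 170, 85, 8, 20, 18, 18, 17, 21, 9, 19, 12, 20, 25, 23, 23, 23, 25, 32, 40, 39, 68, 55, 63, 66, 60, 71, 67]
row240 [58, 60, 57, 55, 60, 14, 12, 15, 20, 20, 15, 15, 14, 7, 22, 18, 17, 13, 16, 25, 16, 23, 19, 14, 18, 13, 14, 28, 56, 53, 56, 51, 50]
[{'location': [220.5, 80.1], 'conf': 0.76}] [225.27304008  85.02449436]
```

>>> jog_arm([
  [0,0,0],
  [0,0,0],
  [0,0,0],
  [0,0,0],
  [0,0,0],
  [0,0,0],
  [0,0,0],
], fingers=[0.02,0.015,0.015,0.015,0.015,0.015,0.015], spin=[0,0,0,0,0,0,0], squeeze=40)

```text
clock: 9.48
tool_pos: [0.5519, -0.0451, 0.2068]
ee_rot: [[-0.0, -0.996, -0.089], [-0.001, -0.089, 0.996], [-1.0, 0.0, -0.001]]
ft_force: [-0.1, -1.0, 2.7]
gripper_width: 0.0241
```

>>> jog_arm([
  [-0.002,0.0012,0],
  [-0.002,0.0012,0],
  [0,0,0],
], fingers=[0.015,0.015,0.015], spin=[0,0,0])

```text
clock: 9.73
tool_pos: [0.5496, -0.0452, 0.2106]
ee_rot: [[0.0, -0.996, -0.089], [-0.0, -0.089, 0.996], [-1.0, -0.0, -0.0]]
ft_force: [1.9, -2.0, -5.4]
gripper_width: 0.0243
```

>>> jog_arm([
  [-0.0005,-0.0008,-0.004],
  [-0.0005,-0.0008,-0.004],
  [0,0,0],
], fingers=[0.015,0.015,0.015], spin=[0,0,0])

```text
clock: 9.98
tool_pos: [0.5508, -0.05, 0.211]
ee_rot: [[-0.002, -0.996, -0.093], [0.004, -0.093, 0.996], [-1.0, 0.002, 0.004]]
ft_force: [0.4, 6.0, -6.9]
gripper_width: 0.024
```

>>> jog_arm([
  [-0.0007,-0.0011,-0.004],
  [-0.0007,-0.0011,-0.004],
  [-0.0008,-0.0014,-0.0038],
  [-0.0009,-0.0014,-0.0038],
  [0,0,0],
], fingers=[0.015,0.015,0.015,0.015,0.015], spin=[0,0,0,0,0])

```text
clock: 10.4
tool_pos: [0.5552, -0.0656, 0.2129]
ee_rot: [[-0.007, -0.996, -0.093], [0.003, -0.093, 0.996], [-1.0, 0.007, 0.003]]
ft_force: [-3.5, 5.4, -7.9]
gripper_width: 0.0241
```

```bash
cat > th.py <<'E'
from h import *
f=robot.grab_frame("wrist"); p=np.load("p.npy"); S=Rs(p[2]); P=pts(p); o=robot.get_obs()
r=robot.tip_of("lever_end",f)
for d in r[:2]:
    c,v=ray(f,d["location"]); n=S[:,2]; t=n@(P["stem"]+n*.014-c)/(n@v); X=S.T@(c+t*v-P["stem"]); print("lever th",np.arctan2(-X[1],-X[0]).round(3),"r",np.hypot(X[0],X[1]).round(3),d["conf"])
G=S.T@(o["tool_pos"]-o["ee_rot"][:,0]*.0188-P["stem"]); print("grasp th",np.arctan2(-G[1],-G[0]).round(3),"r",np.hypot(G[0],G[1]).round(4),"h",G[2].round(4)); print(o["tool_pos"].round(4),o["ft_force"].round(1),"stem-frame F",(S.T@o["ft_force"]).round(1))
E
python3 th.py
```

```text
lever th 0.416 r 0.229 0.63
grasp th 0.401 r 0.0934 h 0.0622
[ 0.5552 -0.0655  0.2129] [-4.   5.1 -9.4] stem-frame F [-7.9  5.4 -6.2]
```

>>> jog_arm([
  [-0.0007,-0.0009,-0.004],
  [-0.0007,-0.0013,-0.004],
  [-0.0008,-0.0014,-0.0038],
  [0,0,0],
], fingers=[0.015,0.015,0.015,0.015], spin=[0,0,0,0])

```text
clock: 10.83
tool_pos: [0.5603, -0.0768, 0.2153]
ee_rot: [[-0.006, -0.996, -0.093], [0.003, -0.093, 0.996], [-1.0, 0.006, 0.004]]
ft_force: [-3.6, 5.6, -8.2]
gripper_width: 0.0242
```

```bash
python3 th.py
```

```text
lever th 0.555 r 0.23 0.88
grasp th 0.535 r 0.0944 h 0.0621
[ 0.5604 -0.0768  0.2154] [-2.9  5.2 -9.3] stem-frame F [-7.   5.5 -6.6]
```

>>> jog_arm([
  [0,0,0],
  [0,0,0],
  [0,0,0],
  [0,0,0],
  [-0.005,0.02,0],
  [-0.01,0.03,0],
  [-0.01,0.03,0],
  [0,0,0],
], fingers=[0.05,0.06,0.07,0.08,0.085,0.085,0.085,0.085], spin=[0,0,0,0,0,0,0,0])

```text
clock: 11.6
tool_pos: [0.4794, -0.0882, 0.2427]
ee_rot: [[-0.003, -0.996, -0.086], [-0.004, -0.086, 0.996], [-1.0, 0.003, -0.003]]
ft_force: [0.1, -0.9, -0.2]
gripper_width: 0.073
```

```bash
python3 th.py; python3 - <<'E'
from h import *
f=robot.grab_frame("wrist");g=robot.grab_frame("top"); 
cv2.imwrite("pics/e.png",np.hstack([f["pixels"],cv2.resize(g["pixels"][100:250,180:300],(307,384))]))
E
```

```text
lever th 0.579 r 0.227 0.58
grasp th 0.372 r 0.1443 h 0.1269
[ 0.4818 -0.0883  0.2428] [ 1.2 -0.6 -0.7] stem-frame F [ 0.6 -0.7 -1.1]
```

View pics/e.png

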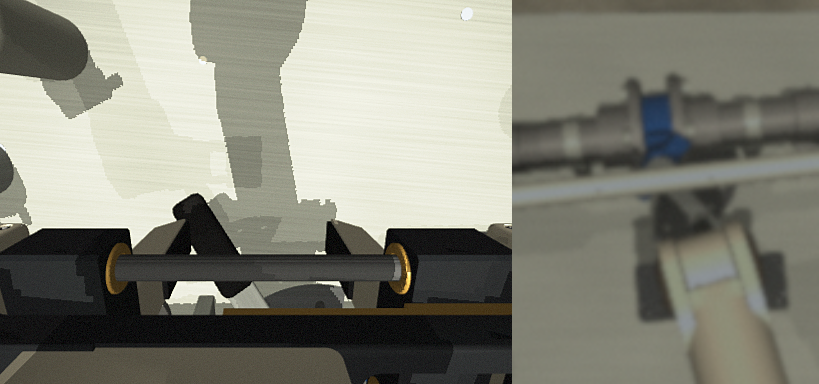

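>>> jog_arm([
  [0,-0.006,-0.03],
  [0,-0.007,-0.03],
  [0,0,0],
  [0.037,0,0],
  [0.037,0,0],
  [0.036,0,0],
  [0,0,0],
], fingers=[0.088,0.088,0.088,0.088,0.088,0.088,0.088], spin=[0,0,0,0,0,0,0])

```text
clock: 12.38
tool_pos: [0.4979, -0.1436, 0.1258]
ee_rot: [[-0.01, -0.996, -0.09], [0.004, -0.09, 0.996], [-1.0, 0.009, 0.005]]
ft_force: [-1.2, 0.0, 0.2]
gripper_width: 0.0878
```

```bash
python3 th.py; python3 - <<'E'
from h import *
f=robot.grab_frame("wrist");g=robot.grab_frame("side"); 
cv2.imwrite("pics/f.png",np.hstack([f["pixels"],cv2.resize(g["pixels"][140:270,190:294],(307,384))])[:,:800])
E
```

```text
lever th 0.573 r 0.225 0.92
grasp th 0.538 r 0.2128 h 0.0231
[ 0.4998 -0.1434  0.1291] [-0.2  0.8  1. ] stem-frame F [0.4 0.8 1. ]
```

View pics/f.png

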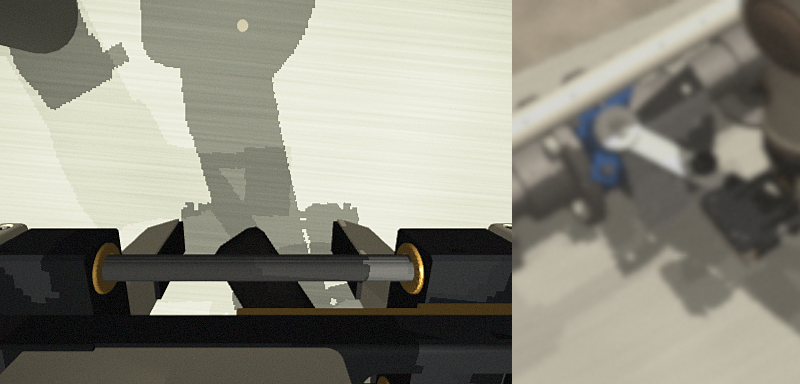

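>>> jog_arm([
  [0,0,-0.008],
  [0,0,-0.006],
  [0,0,0],
], fingers=[0.088,0.088,0.088], spin=[0,0,0])

```text
clock: 12.83
tool_pos: [0.5039, -0.1616, 0.1333]
ee_rot: [[0.002, -0.996, -0.086], [-0.002, -0.086, 0.996], [-1.0, -0.002, -0.002]]
ft_force: [0.4, -0.4, 1.4]
gripper_width: 0.0882
```

>>> jog_arm([
  [0,-0.001,-0.003],
  [-0.001,-0.002,-0.003],
  [-0.001,-0.002,-0.003],
  [0,0,0],
], fingers=[0.088,0.088,0.088,0.088], spin=[0,0,0,0])

```text
clock: 13.17
tool_pos: [0.5088, -0.168, 0.1342]
ee_rot: [[-0.0, -0.996, -0.088], [-0.0, -0.088, 0.996], [-1.0, 0.0, -0.0]]
ft_force: [-0.8, -0.3, -0.1]
gripper_width: 0.0882
```

```bash
python3 th.py
```

```text
lever th 0.569 r 0.228 0.92
grasp th 0.655 r 0.2199 h 0.0239
[ 0.5088 -0.1676  0.1341] [0.2 0.3 1.3] stem-frame F [0.8 0.2 1. ]
```

>>> jog_arm([
  [0,-0.001,-0.003],
  [0,-0.001,-0.003],
  [-0.001,-0.002,-0.003],
  [-0.001,-0.002,-0.003],
  [0,0,0],
], fingers=[0.088,0.088,0.088,0.088,0.088], spin=[0,0,0,0,0])

```text
clock: 13.68
tool_pos: [0.5162, -0.1796, 0.1363]
ee_rot: [[0.0, -0.996, -0.088], [-0.0, -0.088, 0.996], [-1.0, -0.0, -0.0]]
ft_force: [-2.0, 1.2, 1.1]
gripper_width: 0.088
```

```bash
python3 th.py
```

```text
lever th 0.651 r 0.226 0.87
grasp th 0.716 r 0.2228 h 0.0224
[ 0.5161 -0.1793  0.1361] [0.1 0.4 0.5] stem-frame F [0.4 0.4 0.4]
```

>>> jog_arm([
  [-0.001,-0.0016,-0.0025],
  [-0.001,-0.0016,-0.0025],
  [-0.001,-0.0016,-0.0025],
  [0,0,0],
], fingers=[0.088,0.088,0.088,0.088], spin=[0,0,0,0])

```text
clock: 14.12
tool_pos: [0.5215, -0.1867, 0.1391]
ee_rot: [[0.0, -0.996, -0.088], [-0.0, -0.088, 0.996], [-1.0, -0.0, -0.0]]
ft_force: [-1.1, 0.7, -0.9]
gripper_width: 0.0883
```

>>> jog_arm([
  [-0.001,-0.0016,-0.0025],
  [-0.001,-0.0016,-0.0025],
  [0,0,0],
], fingers=[0.088,0.088,0.088], spin=[0,0,0])

```text
clock: 14.37
tool_pos: [0.5253, -0.1913, 0.1412]
ee_rot: [[0.001, -0.996, -0.088], [-0.0, -0.088, 0.996], [-1.0, -0.001, -0.0]]
ft_force: [-0.7, -0.4, 0.1]
gripper_width: 0.0878
```

```bash
python3 th.py
```

```text
lever th 0.732 r 0.226 0.83
grasp th 0.786 r 0.2245 h 0.0225
[ 0.5252 -0.1911  0.1412] [-0.7  0.1 -0.4] stem-frame F [-0.8  0.2  0. ]
```

>>> jog_arm([
  [-0.0003,-0.0006,-0.0008],
  [-0.0003,-0.0006,-0.0008],
  [-0.0003,-0.0006,-0.0008],
  [0,0,0],
], fingers=[0.088,0.088,0.088,0.088], spin=[0,0,0,0])

```text
clock: 14.8
tool_pos: [0.5268, -0.1928, 0.142]
ee_rot: [[-0.0, -0.996, -0.089], [-0.0, -0.089, 0.996], [-1.0, 0.0, -0.0]]
ft_force: [-0.4, -0.5, 0.3]
gripper_width: 0.0881
```

>>> jog_arm([
  [-0.0003,-0.0006,-0.0008],
  [-0.0003,-0.0006,-0.0008],
  [-0.0003,-0.0006,-0.0008],
  [0,0,0],
], fingers=[0.088,0.088,0.088,0.088], spin=[0,0,0,0])

```text
clock: 15.13
tool_pos: [0.5289, -0.1951, 0.1429]
ee_rot: [[-0.0, -0.996, -0.089], [-0.0, -0.089, 0.996], [-1.0, 0.0, -0.0]]
ft_force: [-2.6, -0.3, 1.2]
gripper_width: 0.088
```

```bash
python3 th.py
```

```text
lever th 0.765 r 0.227 0.66
grasp th 0.811 r 0.2248 h 0.0223
[ 0.5289 -0.195   0.1429] [-3.   1.1  1.9] stem-frame F [-1.4  1.3  3.1]
```

>>> jog_arm([
  [-0.0003,-0.0006,-0.0008],
  [-0.0003,-0.0006,-0.0008],
  [-0.0003,-0.0006,-0.0008],
  [0,0,0],
], fingers=[0.088,0.088,0.088,0.088], spin=[0,0,0,0])

```text
clock: 15.57
tool_pos: [0.5302, -0.1966, 0.1435]
ee_rot: [[-0.002, -0.996, -0.09], [0.001, -0.09, 0.996], [-1.0, 0.001, 0.001]]
ft_force: [-4.4, 2.1, 2.4]
gripper_width: 0.0882
```

```bash
python3 th.py
```

```text
lever th 0.78 r 0.226 0.61
grasp th 0.82 r 0.2252 h 0.0221
[ 0.5302 -0.1966  0.1435] [-4.5  2.   0.8] stem-frame F [-3.2  2.4  2.9]
```

>>> jog_arm([
  [-0.0003,-0.0006,-0.0008],
  [-0.0003,-0.0006,-0.0008],
  [-0.0003,-0.0006,-0.0008],
  [0,0,0],
], fingers=[0.088,0.088,0.088,0.088], spin=[0,0,0,0])

```text
clock: 16.0
tool_pos: [0.5308, -0.1972, 0.1437]
ee_rot: [[-0.004, -0.996, -0.091], [0.003, -0.091, 0.996], [-1.0, 0.004, 0.003]]
ft_force: [-7.5, 5.1, 1.7]
gripper_width: 0.0879
```

```bash
python3 th.py;  python3 - <<'E'
from h import *
p=np.load("p.npy")
for th in(.74,.785):
  q=p.copy();q[3]=th; g=robot.grab_frame("side")
  print(th,[proj(g,pts(q,l)["knob"]).round(1) for l in(0,.0085)],proj(g,pts(q)["stem"]).round(1))
g=robot.grab_frame("side");print(robot.tip_of("knob",g)[:2])
cv2.imwrite("pics/g.png",cv2.resize(g["pixels"][150:230,190:290],(800,600),interpolation=cv2.INTER_CUBIC))
E
```

```text
lever th 0.773 r 0.226 0.59
grasp th 0.825 r 0.2253 h 0.022
[ 0.5308 -0.1973  0.1438] [-7.2  5.5  1.4] stem-frame F [-5.   6.1  4.6]
0.74 [array([255.3, 190.8]), array([256.1, 190.5])] [223.9 183.2]
0.785 [array([255.6, 189.6]), array([256.5, 189.2])] [223.9 183.2]
[{'location': [256.4, 188.9], 'conf': 0.62}]
```

View pics/g.png

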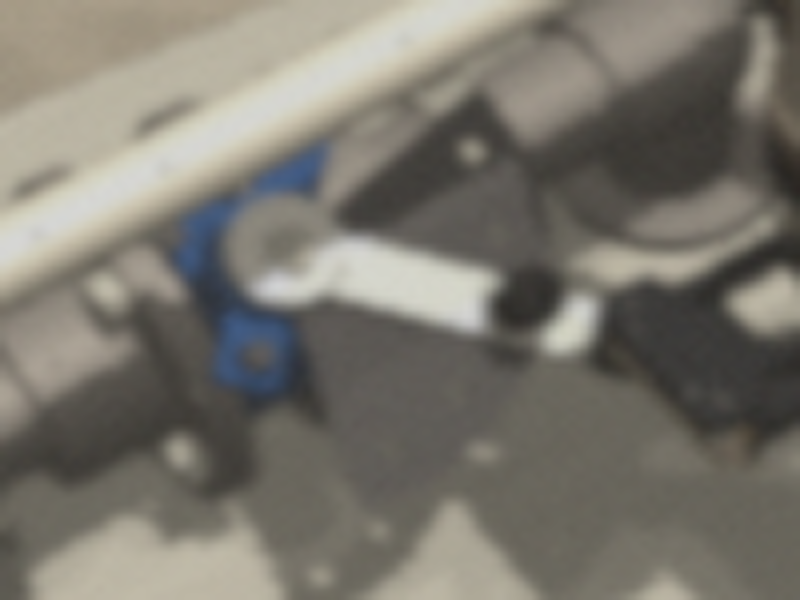

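>>> jog_arm([
  [-0.0003,-0.0006,-0.0008],
  [-0.0003,-0.0006,-0.0008],
  [-0.0003,-0.0006,-0.0008],
  [0,0,0],
], fingers=[0.088,0.088,0.088,0.088], spin=[0,0,0,0])

```text
clock: 16.63
tool_pos: [0.5314, -0.1978, 0.1439]
ee_rot: [[-0.008, -0.996, -0.093], [0.005, -0.093, 0.996], [-1.0, 0.007, 0.005]]
ft_force: [-10.4, 8.4, 1.0]
gripper_width: 0.0878
```

>>> jog_arm([
  [0.001,0.002,0.003],
  [0.002,0.004,0.006],
  [0.002,0.003,0.006],
  [0,0.001,0.004],
  [0,0,0],
], fingers=[0.088,0.088,0.088,0.088,0.088], spin=[0,0,0,0,0])

```text
clock: 17.05
tool_pos: [0.5235, -0.1828, 0.1408]
ee_rot: [[0.001, -0.996, -0.09], [-0.0, -0.09, 0.996], [-1.0, -0.001, -0.0]]
ft_force: [0.3, 0.1, 0.1]
gripper_width: 0.0884
```

```bash
python3 th.py
```

```text
lever th 0.776 r 0.227 0.85
grasp th 0.759 r 0.2196 h 0.0227
[ 0.5238 -0.1835  0.1409] [0.2 0.6 0.6] stem-frame F [0.5 0.6 0.4]
```

>>> jog_arm([
  [0,0.001,0.006],
  [0.001,0.002,0.006],
  [0.001,0.001,0.005],
  [0,0.001,0.004],
  [0,0,0],
], fingers=[0.088,0.088,0.088,0.088,0.088], spin=[0,0,0,0,0])

```text
clock: 17.57
tool_pos: [0.516, -0.1617, 0.1385]
ee_rot: [[-0.0, -0.996, -0.091], [0.0, -0.091, 0.996], [-1.0, 0.0, 0.0]]
ft_force: [-0.7, -0.8, 0.3]
gripper_width: 0.0882
```

>>> jog_arm([
  [0,0,0.003],
  [0,0,0.003],
  [0,0,0.003],
  [0,0,0.003],
  [0,0,0],
], fingers=[0.088,0.088,0.088,0.088,0.088], spin=[0,0,0,0,0])

```text
clock: 17.98
tool_pos: [0.5152, -0.1505, 0.1386]
ee_rot: [[-0.0, -0.996, -0.09], [0.0, -0.09, 0.996], [-1.0, 0.0, 0.0]]
ft_force: [-0.3, -0.7, -0.1]
gripper_width: 0.0881
```

```bash
python3 th.py
```

```text
grasp th 0.619 r 0.203 h 0.0236
[ 0.5153 -0.1509  0.1385] [ 0.8  0.9 -0.2] stem-frame F [ 0.6  0.8 -0.6]
```

>>> jog_arm([
  [-0.02,0,0],
  [-0.04,0,0],
  [-0.04,0,0],
  [-0.04,0,0],
  [-0.04,0,0],
  [-0.04,0,0],
  [-0.04,0,0],
  [-0.04,0,0],
], fingers=[0.088,0.088,0.088,0.088,0.088,0.088,0.088,0.088], spin=[0,0,0,0,0,0,0,0])

```text
clock: 18.75
tool_pos: [0.5148, -0.1512, 0.4407]
ee_rot: [[0.0, -0.996, -0.089], [-0.001, -0.089, 0.996], [-1.0, -0.0, -0.001]]
ft_force: [0.7, -0.9, 0.0]
gripper_width: 0.0878
```

>>> jog_arm([
  [0,-0.03,0.015],
  [0,-0.03,0.015],
  [0,-0.03,0.015],
  [0,-0.02,0.005],
  [0,0,0],
], fingers=[0.088,0.088,0.088,0.088,0.088], spin=[0,0,0,0,0])

```text
clock: 19.17
tool_pos: [0.6227, -0.0885, 0.4374]
ee_rot: [[0.0, -0.996, -0.093], [0.003, -0.093, 0.996], [-1.0, -0.001, 0.003]]
ft_force: [-0.7, -0.8, -0.4]
gripper_width: 0.0881
```

```bash
cat > chk.py <<'E'
from h import *
import sys
f=robot.grab_frame("wrist"); p=np.load("p.npy"); S=Rs(p[2]); P=pts(p); o=robot.get_obs(); print(o["tool_pos"].round(3))
im=f["pixels"].copy(); q=proj(f,P["half_hole"]); u,v=int(q[0]),int(q[1]); print(u,v)
def d(r,a,z): return proj(f,P["stem"]+S@np.array([-r*np.cos(a),-r*np.sin(a),z]))
for lift,col in((0,(0,255,0)),(.0085,(0,0,255))):
    q=p.copy(); q[3]=.755; k=pts(q,lift)["knob"]
    C=np.array([proj(f,k+S@[.0125*np.cos(a),.0125*np.sin(a),z]) for z in(-.012,.012) for a in np.linspace(0,6.28,40)])
    H=cv2.convexHull(C.astype(np.float32))[:,0]
    print(lift,"bbox",C.min(0).round(1),C.max(0).round(1))
for m in("knob","lever_end"): print(m,[(np.round(r["location"],1),round(r["conf"],2)) for r in robot.tip_of(m,f)[:1]])
print("holes",[d(.09,a-.034,.006).round(1).tolist() for a in(0,.393,.785,1.178,1.571)])
a,b=max(v-55,0),max(u-60,0)
c=im[a:a+110,b:b+140]; print("crop origin",b,a)
cv2.imwrite(sys.argv[1],cv2.resize(c,None,fx=5,fy=5,interpolation=cv2.INTER_CUBIC))
E
python3 chk.py pics/h.png
```

```text
[ 0.621 -0.09   0.438]
258 149
0 bbox [250.3 123.1] [270.8 149.7]
0.0085 bbox [250.1 119.7] [271.1 147. ]
knob [(array([256.5, 134.9]), 0.94)]
lever_end [(array([192.3,  82.7]), 0.75)]
holes [[306.0, 132.8], [281.5, 136.4], [260.2, 148.5], [245.1, 168.0], [238.7, 192.3]]
crop origin 198 94
```

View pics/h.png

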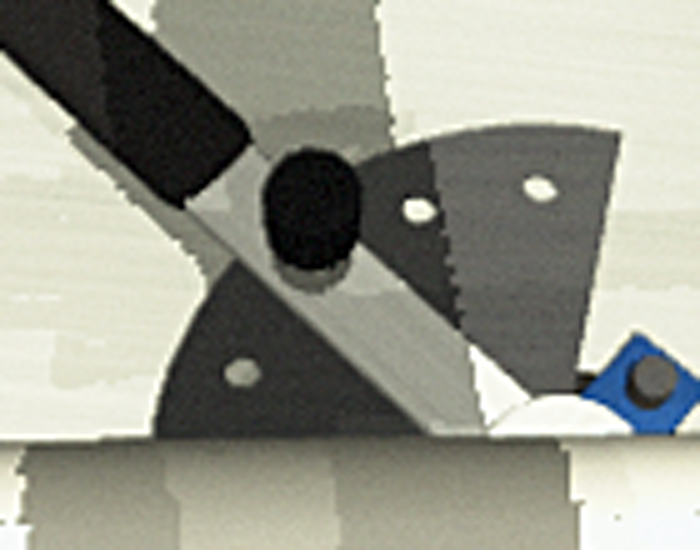

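```bash
python3 - <<'E'
from h import *
fs={n:robot.grab_frame(n) for n in("side","top")}
for n in ["sprayer","brush_tin","paint_tin"]:
    print(n,[(r[0]["location"] if (r:=robot.tip_of(n,f)) else None) for f in fs.values()])
o=robot.get_obs(); print(o["clock"],o["ft_force"].round(1)); print(robot.sign_off())
E
```

```text
sprayer [[355.7, 240.9], [323.4, 245.2]]
brush_tin [[353.5, 191.2], [354.9, 208.2]]
paint_tin [[224.4, 184.1], [163.6, 244.9]]
19.7167 [-0.3 -1.1 -0.2]
the job is handed in; nothing more can be done
None
```

The lever now looks locked in the half-open hole, and I handed the job in at 19.7 s with the gripper clear and touching nothing. I pulled the plunger clear of the plate, swung the lever past the quarter hole and let the nose down between the two holes. Then I pushed the hand grip with one finger until the plunger dropped in.

**What the last checks showed**
- **Lock:** the lever met a hard stop when pushed further. Force rose to about 13 N with no more movement, against the 2 to 6 N that normally swings it. My camera readings put the stop at 0.755–0.776 rad. The half hole measured about 0.75 rad, because the plate is turned about −0.035 rad.
- **Plunger:** the last close picture shows the lever covering the half hole, with the shut, quarter and three-quarter holes free. The knob's outline fits the "home" prediction, not the "raised" one. The strip of bush showing beside the knob had also shrunk from about 11 to 4 pixels, though the earlier view was from a different angle.
- **Bystanders:** the sprayer and brush tin were found within about 4 pixels of where they stood at the start. The paint tin was likewise in the top view.

**Checks that failed or disagreed**
- **Push-back test:** I tried to push the lever back the other way, but the other finger had slid past the lever's end and touched nothing. The lock is therefore felt from one side only, with the rest judged by eye.
- **Paint tin, side view:** the network placed it on the valve, which I take to be a false detection.
- **Gripper angle:** the moves could not tilt the tool, so I worked with an upright gripper on the robot's side of the inlet pipe. I saw no sign of contact with the pipe.

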